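# Turn the filter module to the reader

### The job

On the test bench, turn the turntable by pushing the pegs on its rim with a fingertip until the taller square module (the one with the connector stub on top) stands squarely in front of the white reader head on the turntable's base, then move the robot clear. Push steadily without flicking it round; do not touch or lift any of the modules standing in the pockets, and leave the other things on the bench where they are.

Things in the scene. Friction and masses are not known exactly. Their poses are not given: they have to be found in the camera images.
- base: fixed base of the turntable, a grey disc 210 mm across standing on the bench; a foot reaches forward along its own -x and carries the white reader head there (34 mm deep, 46 wide, top 64 mm above the bench, its near face to the turntable 154 mm from the axis). Origin on the turning axis at bench height; own -x points from the axis to the reader head (roughly towards the robot)
- platter: round grey plastic platter, 280 mm across, 12 mm thick, top 42 mm above the bench; five pockets and, midway in angle between them, five rim pegs on top. Origin on the turning axis at its underside, z up; its yaw turns with it. Turns either way, over a full turn from any start, about the vertical axis; needs about 0.15 N m (1 to 2 N at a peg), stays where left without coasting
- front_spot (a point): point on the base in front of the reader head, 75 mm from the axis, at the height of the platter's top: where the centre of the wanted module must come
- filter: the wanted module: loose square bare-metal box 35 x 35 mm, 32 mm high, with a 9 mm wide, 10 mm high connector stub on the middle of its top; 60 to 130 g. Origin at the centre of its underside, z up. Like the others it stands in a square pocket with 7 mm high walls, centre 75 mm from the axis, pockets 72 degrees apart; nothing of modules or pockets lies over 101 mm from the axis
- lowbox: another module: loose square bare-metal box 35 x 35 mm, 15 mm high, flat top. Origin at the centre of its underside
- can: another module: loose plain round metal can 36 mm across, 40 mm high. Origin at the centre of its underside
- turret: another module: loose stepped round metal part, 36 mm across and 14 mm high below, 16 mm across above, 34 mm high in all. Origin at the centre of its underside
- adapter: bystander: small brass stepped adapter, 22 mm across, 32 mm high, standing loose on the bench beside the turntable. Origin at the centre of its underside
- magnifier: bystander: white hand magnifier lying loose on the bench, round head 60 mm across and 18 mm high, handle along its own -x to 110 mm from the head's centre. Origin under the head's centre
- driver: bystander: screwdriver 150 mm long lying loose on the bench along its own x, beside the turntable. Origin under its middle
- peg0 (a point): black peg on the platter's rim, 12 mm across, standing 36 mm above the platter's top; point on its axis at its upper end, 125 mm from the turning axis
- peg1 (a point): another such peg (same size), 72 degrees counter-clockwise (from above) from peg0
- peg2 (a point): another such peg (same size), 144 degrees counter-clockwise (from above) from peg0
- peg3 (a point): another such peg (same size), 216 degrees counter-clockwise (from above) from peg0
- peg4 (a point): another such peg (same size), 288 degrees counter-clockwise (from above) from peg0
Mind the look-alikes: they are no part of the job. Leave any orange look-alike of the can alone.

How it is judged:
By the outcome, as a careful person would: the job done as asked, in the order asked, and still so for the second after the job is handed in, with the robot touching nothing.
It also fails if it takes over 64 s, if anything falls off the work surface, if the arm or the gripper's body presses on something with over 40 N, if the wrist force passes 120 N, or if a joint passes its speed limit or range.

### The arm

A 7-joint arm with a two-finger parallel gripper is mounted at the origin on the work surface. World frame = base frame: x ahead of the robot, y to its left, z up, the work surface at z = 0. Lengths are in m, angles in rad, forces in N, time in s.
With the tool pointing down it reaches from about 0.4 to 0.85 m from the base axis. Payload 10.4 kg.
Tool frame: the origin (TCP) lies midway between the tips of the shut fingers; the grasp point (between the pads) lies 19 mm behind it; z points along the fingers, y is the line along which they close (so a half turn about z gives the same grasp; the last joint's range is limited). The gripper opens to 85 mm and grips with 20 to 120 N. Pads are 22 mm wide; open, the fingers measure 114 mm over their backs; the gripper's body (76 mm by 85 mm) begins 54 mm behind the grasp point. The pads swing forward as they close: fully open they stand 13 mm farther back than shut.
Start: joints at [-1.304, 0.332, -0.065, 1.46, 0.022, 1.35, -0.088], TCP at [0.179, 0.599, 0.231] pointing down, gripper open.
Joint ranges: [-2.6, 2.6], [-0.5, 2.12], [-1.47, 1.34], [0.16, 2.42], [-1.27, 4.41], [0.06, 2.06], [-2.6, 2.6]. Speed limits (rad/s): [2.22, 2.22, 2.79, 2.79, 3.14, 3.14, 3.14].

### API

Orientations are given as a unit quaternion [x, y, z, w].
In Python, from workcell import get_obs, camera, camera_params, hand_in gives the robot as it stands.
- The arm moves only by the tool carry_out, never from a script. Its argument "commands" is a list that holds one entry, the list of rows, each a list of 6 numbers: the shift along the tool's x, y, z in units of 40 mm (1.0 is 40 mm), then the turn, a rotation vector about the tool's x, y, z in units of 6 degrees (1.0 is 6 degrees). In form: [[[x, y, z, ax, ay, az], ...]]. A call has 1 to 20 rows; each row shifts and turns the commanded pose from where the row before left it, along the tool's axes as they then stand; what a row does not reach is not made up. A row lasts 1/12 s, in which the tool goes at most 41.7 mm and 7.16 degrees, less where a joint would pass 70% of its speed; a pose out of reach is approached as far as the arm can. A call is refused whole if a number of a shift passes 1 or a number of a turn 1, either way. A call with a gripper value outside its range is refused whole. "hand" is the closure, from -1 (fully open) to 1 (shut), set as the call begins (left out, the last holds). The fingers move at their own pace and stop on an object; "force" is the grip in N (left out, the last holds). Time passes only in rows, so rows that do not move let the fingers close. It gives the time, the measured TCP pose, the force, the opening and the grip force at its end, in the units of the state.
- get_obs(): the state, without advancing time (a new reading comes with each control period).
- camera(name): name is "side" or "top"; returns the picture (400x640x3 uint8, red, green, blue); there is no depth.
- camera_params(name): a dict with "mtx" (3x3 intrinsics, pixels), "R" (3x3) and "t" (3): a world point X has camera coordinates R X + t. Camera axes: x right, y down, z forward; pixel columns grow to the right and rows downward; lengths in m; the calibration is good to about 2 mm. A picture is of the moment at which its call begins. camera_params takes no time and is no camera call.
- hand_in(): hands the job in; it is judged then, once.
The state is a dict: "clock": time; "joint_pos": joint angles; "joint_velocities": joint speeds; "tau": joint torques, N m; "position": TCP position; "ee_rot": TCP orientation; "ft_force": force on the tool from outside, world axes, zero at the start; "torque": the same for the moment, N m; "grip_width": opening from 0.0 (shut) to 1.0 (fully open); "grasp_force": force on a finger pad.
Only numpy, scipy, OpenCV 4.12 (cv2) and the standard library are available. Lean on these libraries where they do the work, as an engineer would, in place of code of your own. Each camera call takes 0.05 s, during which the arm holds its last target. There are 200 camera calls.

## Working session

There is one attempt and no reset: what is moved stays moved. The work goes in short steps, Python scripts to look and compute and a tool call to move; the robot and the scene stay as the last step left them, time stands still between calls to the robot, and variables do not carry over. Pictures are saved under pics/ and viewed, at most 10 in all, crops included, and the job is handed in when it is done.

Besides the shell and the picture viewer there is one more tool, called after "Call:" by a JSON object that holds its "op" and its "data". carry_out: Moves the arm, as the interface text tells. Its arguments: {"type":"object","properties":{"commands":{"type":"array"},"hand":{"type":"number"},"force":{"type":"number"}},"required":["commands"]}

```bash
mkdir -p pics; ls
python3 - <<'E'
from workcell import *
import cv2
for n in("top","side"):
    cv2.imwrite(f"pics/{n}0.png",camera(n)[:,:,::-1])
    p=camera_params(n);print(n,p)
o=get_obs();print(o)
E
```

```text
pics
top {'mtx': array([[402.19944885,   0.        , 321.69620638],
       [  0.        , 402.19944885, 201.13032483],
       [  0.        ,   0.        ,   1.        ]]), 'R': array([[-0.02927173, -0.99937572,  0.01978225],
       [-0.99157847,  0.02653419, -0.12675988],
       [ 0.12615584, -0.02332613, -0.99173615]]), 't': array([0.0694694 , 0.52553269, 1.10819292])}
side {'mtx': array([[480.51675702,   0.        , 324.38201401],
       [  0.        , 480.51675702, 205.73419497],
       [  0.        ,   0.        ,   1.        ]]), 'R': array([[ 0.95143694, -0.30721311, -0.01969384],
       [-0.23798222, -0.69343263, -0.68008504],
       [ 0.19527468,  0.65174481, -0.73286868]]), 't': array([-0.49619969,  0.23123777,  0.9289137 ])}
{'clock': 0.1, 'joint_pos': array([-1.30362241,  0.33281534, -0.06472579,  1.46082635,  0.02164459,
        1.34992819, -0.08848058]), 'joint_velocities': array([ 0.00200094, -0.00061637,  0.00086356, -0.00199248,  0.00132686,
        0.00151722,  0.00056861]), 'tau': array([ 1.62095159e-03, -6.26743340e+01,  4.91949962e-02, -3.92426956e+01,
        1.64344360e-02,  6.86668165e-03, -4.61880825e-05]), 'position': array([0.17849246, 0.59862441, 0.23060622]), 'ee_rot': array([ 1.44344845e-01,  9.89527239e-01, -6.38434188e-04, -4.62599348e-05]), 'ft_force': array([-0.50948897,  0.06043149, -0.73910506]), 'torque': array([-0.0309607 , -0.00344519, -0.01375927]), 'grasp_force': 0.0, 'grip_width': 0.9975956035959681}
```

View pics/top0.png

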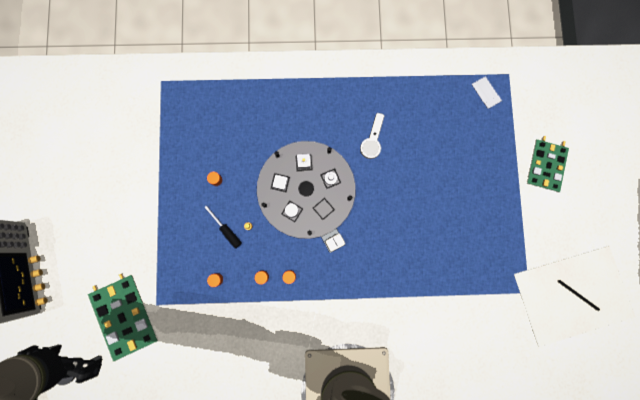

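View pics/side0.png

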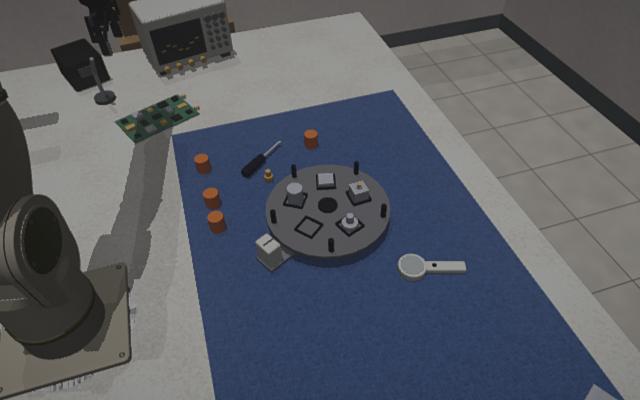

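The top view shows the turntable axis near (306,188) and the reader head at (335,241). The filter is at (304,161), the lowbox at (280,182), the can at (291,210), the turret at (331,178), and the empty pocket at (323,208). The side view confirms the filter's stub at (358,185). Next I measure these.

```bash
cat > h.py <<'E'
import numpy as np,cv2
from workcell import *
def ray(n,px,z):
    p=camera_params(n);R,t=p["R"],p["t"];c=-R.T@t
    d=R.T@np.linalg.inv(p["mtx"])@np.array([px[0],px[1],1.]);return (c+d*(z-c[2])/d[2])
def proj(n,X):
    p=camera_params(n);q=p["mtx"]@(p["R"]@np.asarray(X)+p["t"]);return q[:2]/q[2]
def blobs(m,lo,hi):
    k,_,s,c=cv2.connectedComponentsWithStats(m.astype(np.uint8))
    return [(c[i],s[i]) for i in range(1,k) if lo<=s[i,4]<=hi]
E
python3 - <<'E'
from h import *
im=cv2.imread("pics/top0.png")
g=im.max(2);hsv=cv2.cvtColor(im,cv2.COLOR_BGR2HSV)
# platter outline: non-blue region
m=((hsv[:,:,1]<60)&(g>60)).astype(np.uint8);m[:125]=0;m[:,:240]=0;m[245:]=0;m[:,358:]=0
cs,_=cv2.findContours(m,0,1);c=max(cs,key=cv2.contourArea)
p=np.array([ray("top",q[0],.042)[:2] for q in c])
for i in range(6):
    A=np.c_[2*p,np.ones(len(p))];s=np.linalg.lstsq(A,(p**2).sum(1),rcond=None)[0]
    r=np.sqrt(s[2]+s[0]**2+s[1]**2);e=abs(np.hypot(*(p-s[:2]).T)-r);p=p[e<max(.002,np.percentile(e,90))]
C=s[:2];print("axis",C,"r",r,len(p))
for c,s in blobs((g<45)[120:250,240:370],4,400):
    c=c+[240,120];X=ray("top",c,.078)[:2];d=X-C
    print(c.round(1),s[4],X.round(3),"r",np.hypot(*d).round(3),"deg",np.degrees(np.arctan2(d[1],d[0])).round(1))
for n,px,z in [("filter",(304,161),.074),("reader",(335,241),.064),("adapter",(248,226),.03),("mag",(371,148),.018),("drv",(231,236),.01),("drvtip",(207,208),.005)]:
    X=ray("top",px,z)[:2];d=X-C;print(n,X.round(3),np.hypot(*d).round(3),np.degrees(np.arctan2(d[1],d[0])).round(1))
a=cv2.resize(im[130:260,230:370],None,fx=5,fy=4.6,interpolation=cv2.INTER_CUBIC)
a=cv2.resize(im[132:252,250:360],None,fx=5,fy=5,interpolation=cv2.INTER_CUBIC);cv2.imwrite("pics/c1.png",a)
E
```

```text
axis [0.56295174 0.09890009] r 0.13787957696425784 254
[329. 150.] 13 [0.664 0.031] r 0.121 deg -33.8
[276.9 154.1] 12 [0.656 0.175] r 0.12 deg 39.6
[305.7 187.7] 126 [0.56  0.098] r 0.003 deg -173.0
[349.3 197.7] 11 [ 0.529 -0.02 ] r 0.123 deg -106.0
[264.2 204.7] 10 [0.516 0.212] r 0.122 deg 112.6
[309.4 232.2] 5 [0.438 0.091] r 0.125 deg -176.6
filter [0.635 0.101] 0.072 1.9
reader [0.413 0.022] 0.168 -153.0
adapter [0.463 0.264] 0.193 121.3
mag [ 0.682 -0.095] 0.227 -58.4
drv [0.437 0.316] 0.251 120.2
drvtip [0.52  0.385] 0.29 98.6
```

View pics/c1.png

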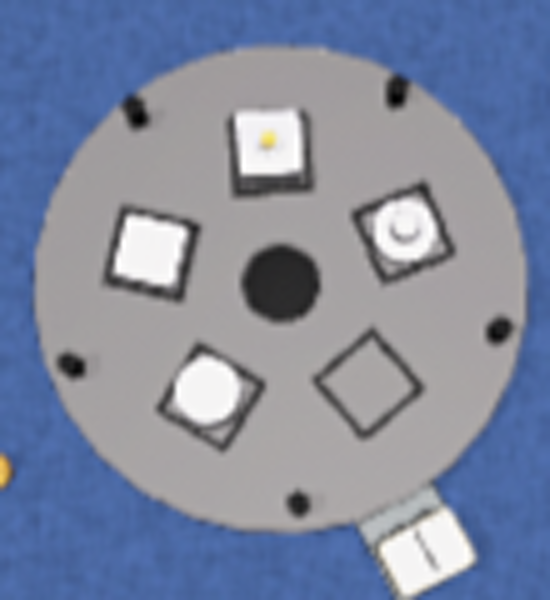

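The crop shows the filter with its yellow stub at top centre, midway between the pegs near +40° and −34°. The reader is at lower right, near −153°. I refine both angles while starting the approach.

Run:
```python
from h import *
for n,roi in (("top",(318,228,352,256)),("side",(250,228,292,274))):
    im=cv2.imread(f"pics/{n}0.png");x0,y0,x1,y1=roi;s=im[y0:y1,x0:x1].astype(int)
    for th in (150,185,205,225):
        m=(s.min(2)>th).astype(np.uint8);cs,_=cv2.findContours(m,0,1)
        if not cs: continue
        c=max(cs,key=cv2.contourArea)+[x0,y0];
        P=np.array([ray(n,q[0],.064)[:2] for q in c],np.float32)*1000
        (cc,wh,a)=cv2.minAreaRect(P);d=np.array(cc)/1000-[.563,.099]
        print(n,th,len(c),np.round(cc,1),np.round(wh,1),round(a,1),"r",np.hypot(*d).round(3),"deg",np.degrees(np.arctan2(d[1],d[0])).round(1))
# axis from hub in both views
for n,c in (("top",(306,188)),("side",(328,205))):
    g=cv2.imread(f"pics/{n}0.png").max(2)
    for c2,s in blobs(g[c[1]-18:c[1]+18,c[0]-18:c[0]+18]<50,40,500):
        print(n,"hub",ray(n,c2+[c[0]-18,c[1]-18],.042).round(4),s)
print(ray("side",(359,184),.084),ray("top",(250+268/5,132+140/5),.084))
```

```text
top 150 87 [425.5  34.3] [77.9 49.7] 35.3 r 0.152 deg -154.8
top 185 45 [410.1  22.5] [31.5 44. ] 24.8 r 0.171 deg -153.4
top 205 44 [409.9  23. ] [31.5 42.8] 24.8 r 0.171 deg -153.6
top 225 58 [410.1  22.5] [29.1 41.5] 24.8 r 0.171 deg -153.4
side 150 52 [412.8  12.9] [27.2 15. ] 23.8 r 0.173 deg -150.2
top hub [0.5643 0.0989 0.042 ] [ 11  12  14  13 149]
side hub [0.5742 0.1549 0.042 ] [ 7  0 19  3 49]
side hub [0.5619 0.1021 0.042 ] [  8  11  19  15 239]
[0.63622175 0.10174156 0.084     ] [0.63571659 0.10220041 0.084     ]
```

Call:
{"op": "carry_out", "data": {"commands": [[[-0.75, -0.344, 0, 0, 0, 0], [-0.75, -0.344, 0, 0, 0, 0], [-0.75, -0.344, 0, 0, 0, 0], [-0.75, -0.344, 0, 0, 0, 0], [-0.75, -0.344, 0, 0, 0, 0], [-0.75, -0.344, 0, 0, 0, 0], [-0.75, -0.344, 0, 0, 0, 0], [-0.75, -0.344, 0, 0, 0, 0], [-0.75, -0.344, 0, 0, 0, 0], [-0.75, -0.344, 0, 0, 0, 0], [-0.75, -0.344, 0, 0, 0, 0], [-0.75, -0.344, 0, 0, 0, 0], [-0.75, -0.344, 0, 0, 0, 0], [-0.75, -0.344, 0, 0, 0, 0], [-0.75, -0.344, 0, 0, 0, 0], [-0.75, -0.344, 0, 0, 0, 0], [-0.75, -0.344, 0, 0, 0, 0], [-0.75, -0.344, 0, 0, 0, 0], [0, 0, 0, 0, 0, 1], [0, 0, 0, 0, 0, 1]]], "hand": 1, "force": 40}}

```text
clock: 1.77
position: [0.6265, 0.2044, 0.2304]
ee_rot: [0.251, 0.968, -0.001, -0.0]
ft_force: [0.0, -0.2, -0.7]
grip_width: -0.001
grasp_force: 0.0
```

Call:
{"op": "carry_out", "data": {"commands": [[[0.11, 0.06, 0.44, 0, 0, 0], [0, 0, 0.44, 0, 0, 0], [0, 0, 0.44, 0, 0, 0], [0, 0, 0.44, 0, 0, 0], [0, 0, 0.44, 0, 0, 0], [0, 0, 0.44, 0, 0, 0], [0, 0, 0.44, 0, 0, 0], [0, 0, 0.44, 0, 0, 0], [0, 0, 0.44, 0, 0, 0], [0, 0, 0.4, 0, 0, 0], [0, 0, 0, 0, 0, 0], [0, 0, 0, 0, 0, 0]]]}}

```text
clock: 2.77
position: [0.6219, 0.2113, 0.0561]
ee_rot: [0.247, 0.969, -0.001, -0.001]
ft_force: [0.3, -0.4, 0.5]
grip_width: -0.005
grasp_force: 0.0
```

Call:
{"op": "carry_out", "data": {"commands": [[[-0.136, -0.005, 0, 0, 0, 0.417], [-0.136, -0.005, 0, 0, 0, 0.417], [-0.136, -0.005, 0, 0, 0, 0.417], [-0.136, -0.005, 0, 0, 0, 0.417], [-0.136, -0.005, 0, 0, 0, 0.417], [-0.136, -0.005, 0, 0, 0, 0.417], [-0.136, -0.005, 0, 0, 0, 0.417], [-0.136, -0.005, 0, 0, 0, 0.417], [-0.136, -0.005, 0, 0, 0, 0.417], [-0.136, -0.005, 0, 0, 0, 0.417], [-0.136, -0.003, 0, 0, 0, 0.417], [-0.136, -0.003, 0, 0, 0, 0.417], [-0.136, -0.003, 0, 0, 0, 0.417], [-0.136, -0.003, 0, 0, 0, 0.417], [-0.136, -0.003, 0, 0, 0, 0.417], [-0.136, -0.003, 0, 0, 0, 0.417], [-0.136, -0.003, 0, 0, 0, 0.417], [-0.136, -0.003, 0, 0, 0, 0.417], [-0.136, -0.003, 0, 0, 0, 0.417], [-0.136, -0.003, 0, 0, 0, 0.417]]]}}

```text
clock: 4.43
position: [0.6855, 0.1268, 0.0587]
ee_rot: [0.634, 0.773, 0.001, 0.0]
ft_force: [0.6, 1.4, -0.2]
grip_width: 0.004
grasp_force: 0.6
```

```bash
cat > st.py <<'E'
from h import *
o=get_obs();d=o["position"][:2]-[.563,.0995];q=o["ee_rot"]
print("r",np.hypot(*d),"th",np.degrees(np.arctan2(d[1],d[0])),"yaw",np.degrees(2*np.arctan2(q[1],q[0]))-90,o["position"],o["ft_force"].round(2),o["clock"],o["joint_pos"].round(2))
E
python3 st.py; python3 -c "
from h import *
cv2.imwrite('pics/s1.png',camera('side')[120:290,180:480,::-1].repeat(2,0).repeat(2,1))"
```

```text
r 0.12552843904105243 th 12.564167452799154 yaw 11.277541378150303 [0.68552241 0.12680656 0.05868684] [ 0.64  1.41 -0.19] 4.4333 [-0.57  0.66  0.47  1.45 -0.31  1.11  0.15]
```

View pics/s1.png

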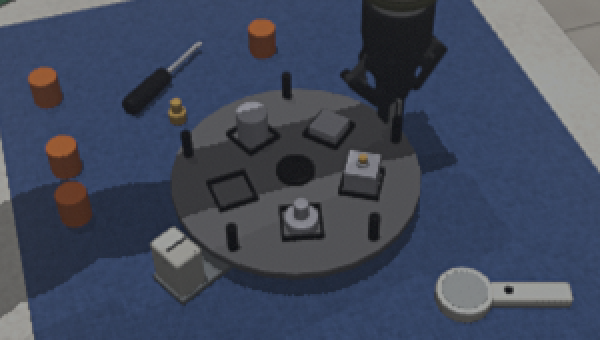

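The side view shows the fingertip behind the peg at (397,125) and the platter turning. All modules are seated and the bystanders are clear. I keep pushing.

Call:
{"op": "carry_out", "data": {"commands": [[[-0.136, -0.003, 0.004, 0, 0, 0.417], [-0.136, -0.003, 0.004, 0, 0, 0.417], [-0.136, -0.003, 0.004, 0, 0, 0.417], [-0.136, -0.003, 0.004, 0, 0, 0.417], [-0.136, -0.003, 0.004, 0, 0, 0.417], [-0.136, -0.003, 0.004, 0, 0, 0.417], [-0.136, -0.003, 0.004, 0, 0, 0.417], [-0.136, -0.003, 0.004, 0, 0, 0.417], [-0.136, -0.003, 0.004, 0, 0, 0.417], [-0.136, -0.003, 0.004, 0, 0, 0.417], [-0.136, -0.003, 0.004, 0, 0, 0.417], [-0.136, -0.003, 0.004, 0, 0, 0.417], [-0.136, -0.003, 0.004, 0, 0, 0.417], [-0.136, -0.003, 0.004, 0, 0, 0.417], [-0.136, -0.003, 0.004, 0, 0, 0.417], [-0.136, -0.003, 0.004, 0, 0, 0.417], [-0.136, -0.003, 0.004, 0, 0, 0.417], [-0.136, -0.003, 0.004, 0, 0, 0.417], [-0.136, -0.003, 0.004, 0, 0, 0.417], [-0.136, -0.003, 0.004, 0, 0, 0.417]]]}}

```text
clock: 6.15
position: [0.6605, 0.0242, 0.0552]
ee_rot: [0.901, 0.433, 0.001, -0.0]
ft_force: [0.1, 1.4, 0.2]
grip_width: -0.0
grasp_force: 0.7
```

```bash
python3 st.py
```

```text
r 0.12321453230060056 th -37.67093803751202 yaw -38.70061088533877 [0.66052844 0.02420044 0.05524836] [0.14 1.38 0.15] 6.15 [-0.59  0.64  0.67  1.57 -0.43  1.08 -0.48]
```

Call:
{"op": "carry_out", "data": {"commands": [[[-0.136, 0.001, 0, 0, 0, 0.417], [-0.136, 0.001, 0, 0, 0, 0.417], [-0.136, 0.001, 0, 0, 0, 0.417], [-0.136, 0.001, 0, 0, 0, 0.417], [-0.136, 0.001, 0, 0, 0, 0.417], [-0.136, 0.001, 0, 0, 0, 0.417], [-0.136, 0.001, 0, 0, 0, 0.417], [-0.136, 0.001, 0, 0, 0, 0.417], [-0.136, 0.001, 0, 0, 0, 0.417], [-0.136, 0.001, 0, 0, 0, 0.417], [-0.136, -0.001, 0, 0, 0, 0.417], [-0.136, -0.001, 0, 0, 0, 0.417], [-0.136, -0.001, 0, 0, 0, 0.417], [-0.136, -0.001, 0, 0, 0, 0.417], [-0.136, -0.001, 0, 0, 0, 0.417], [-0.136, -0.001, 0, 0, 0, 0.417], [-0.136, -0.001, 0, 0, 0, 0.417], [-0.136, -0.001, 0, 0, 0, 0.417], [-0.136, -0.001, 0, 0, 0, 0.417], [-0.136, -0.001, 0, 0, 0, 0.417]]]}}

```text
clock: 7.82
position: [0.5672, -0.0243, 0.0549]
ee_rot: [1.0, 0.011, 0.001, -0.001]
ft_force: [0.8, 1.1, 0.3]
grip_width: 0.002
grasp_force: 0.7
```

```bash
python3 st.py
```

```text
r 0.12386108430472571 th -88.05675407045842 yaw -88.74074650380298 [ 0.56720007 -0.02428985  0.05492395] [0.82 1.07 0.29] 7.8167 [-0.78  0.53  0.93  1.84 -0.5   1.02 -1.19]
```

Call:
{"op": "carry_out", "data": {"commands": [[[-0.136, -0.001, 0, 0, 0, 0.417], [-0.136, -0.001, 0, 0, 0, 0.417], [-0.136, -0.001, 0, 0, 0, 0.417], [-0.136, -0.001, 0, 0, 0, 0.417], [-0.136, -0.001, 0, 0, 0, 0.417], [-0.136, -0.001, 0, 0, 0, 0.417], [-0.082, -0.001, 0, 0, 0, 0.25], [0, 0, 0, 0, 0, 0], [0, 0, 0, 0, 0, 0]]]}}

```text
clock: 8.57
position: [0.5313, -0.0207, 0.0544]
ee_rot: [0.991, -0.131, 0.0, -0.001]
ft_force: [0.2, 0.3, -0.7]
grip_width: -0.006
grasp_force: 0.0
```

```bash
python3 st.py;python3 -c "
from h import *
a=camera('top');b=camera('side');cv2.imwrite('pics/t2.png',a[:,:,::-1]);cv2.imwrite('pics/s2.png',b[:,:,::-1])
cv2.imwrite('pics/v2.png',np.hstack([cv2.resize(x,(400,400),interpolation=cv2.INTER_CUBIC) for x in (a[130:260,240:370],b[150:280,250:380])])[:,:,::-1])"
```

```text
r 0.1242816218827625 th -104.79567825270341 yaw -105.11250931181215 [ 0.53126185 -0.02066077  0.05437738] [ 0.19  0.27 -0.69] 8.5667 [-0.9   0.49  1.04  1.94 -0.51  1.   -1.46]
```

View pics/v2.png

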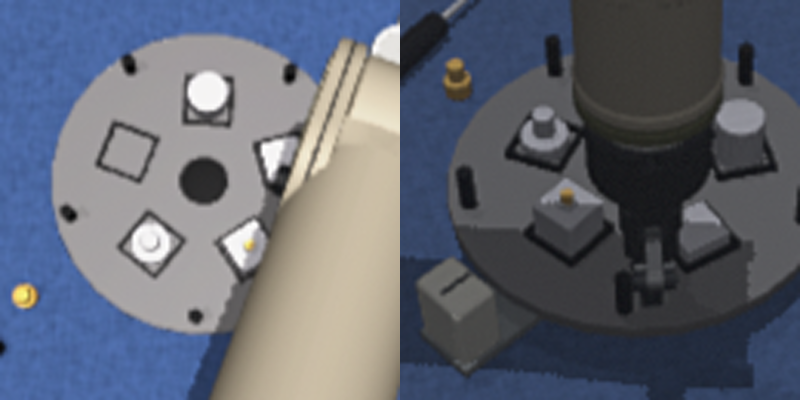

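The views show the filter close to the reader, with its stub at (249,244) in the left crop and (567,197) in the right. The fingertip is still at its peg. I measure the remaining angle.

```bash
cat > m.py <<'E'
from h import *
import sys
from scipy.optimize import minimize
C=np.array([.563,.0995])
im=cv2.imread(sys.argv[1]);g=im.max(2)
P=[]
for c,s in blobs((g<48)[130:250,240:370],4,60):
    c=c+[240,130]; X=ray("top",c,.064)[:2]; d=X-C; r=np.hypot(*d)
    if .117<r<.134: P.append(np.degrees(np.arctan2(d[1],d[0]))); print(c.round(1),X.round(4),"r",r.round(4),P[-1].round(1),"mod72",(P[-1]%72).round(2))
hsv=cv2.cvtColor(im,cv2.COLOR_BGR2HSV)
for n,f in (("top",sys.argv[1]),("side",sys.argv[2])):
    im=cv2.imread(f);h=cv2.cvtColor(im,cv2.COLOR_BGR2HSV)
    m=(h[:,:,0]>12)&(h[:,:,0]<32)&(h[:,:,1]>110)&(h[:,:,2]>90)
    for c,s in blobs(m[150:260,250:400],3,60):
        c=c+[250,150];X=ray(n,c,.083)[:2];d=X-C
        if np.hypot(*d)<.1: print(n,"stub",c.round(1),s[4],X.round(4),np.hypot(*d).round(4),np.degrees(np.arctan2(d[1],d[0])).round(1))
E
python3 m.py pics/t2.png pics/s2.png; echo; python3 m.py pics/top0.png pics/side0.png
```

```text
[281.6 150.5] [0.6691 0.1634] r 0.1239 31.1 mod72 31.06
[333.9 153.5] [0.6569 0.0172] r 0.1248 -41.2 mod72 30.78
[262.  198.9] [0.5338 0.2195] r 0.1235 103.7 mod72 31.66
[303.  232.3] [0.439 0.109] r 0.1244 175.6 mod72 31.63
top stub [320.5 209.5] 4 [0.4982 0.0598] 0.076 -148.5
side stub [304.  212.5] 6 [0.4981 0.0607] 0.0756 -149.2

[329. 150.] [0.6673 0.0307] r 0.1249 -33.4 mod72 38.6
[276.7 154.1] [0.659  0.1772] r 0.1235 39.0 mod72 39.01
[349.3 197.7] [ 0.5307 -0.0211] r 0.1248 -105.0 mod72 39.02
[264.  204.6] [0.5178 0.2142] r 0.1233 111.5 mod72 39.49
[309.2 232.2] [0.4388 0.0922] r 0.1244 -176.6 mod72 39.39
top stub [303.5 159.5] 4 [0.6374 0.1025] 0.0744 2.3
side stub [358.7 184. ] 7 [0.636  0.1029] 0.0731 2.7
```

Call:
{"op": "carry_out", "data": {"commands": [[[-0.068, -0.001, 0, 0, 0, 0.21], [-0.068, -0.001, 0, 0, 0, 0.21], [-0.068, -0.001, 0, 0, 0, 0.21], [-0.068, -0.001, 0, 0, 0, 0.21], [0, 0, 0, 0, 0, 0], [0, 0, 0, 0, 0, 0], [0, 0, 0, 0, 0, 0]]]}}

```text
clock: 9.25
position: [0.5202, -0.0177, 0.0535]
ee_rot: [0.984, -0.176, -0.0, 0.0]
ft_force: [-0.5, 1.1, -0.7]
grip_width: 0.003
grasp_force: 0.0
```

```bash
python3 st.py
```

```text
r 0.12478105881254697 th -110.07769170803905 yaw -110.25001596343701 [ 0.52016341 -0.01769786  0.05353071] [-0.54  1.1  -0.68] 9.25 [-0.94  0.49  1.08  1.97 -0.51  0.99 -1.54]
```

Call:
{"op": "carry_out", "data": {"commands": [[[0.12, 0, 0, 0, 0, 0], [0.15, 0, 0, 0, 0, 0], [0.15, 0, 0, 0, 0, 0], [0, 0, -0.3, 0, 0, 0], [0, 0, -0.6, 0, 0, 0], [0, 0, -0.6, 0, 0, 0], [0, 0, -0.6, 0, 0, 0], [0, 0, -0.6, 0, 0, 0], [0, 0, -0.6, 0, 0, 0], [0, 0, -0.6, 0, 0, 0], [0, 0.7, 0, 0, 0, 0], [0, 0.7, 0, 0, 0, 0], [0, 0.7, 0, 0, 0, 0], [0, 0.7, 0, 0, 0, 0], [0, 0.7, 0, 0, 0, 0], [0, 0.7, 0, 0, 0, 0], [0, 0.7, 0, 0, 0, 0], [0, 0.7, 0, 0, 0, 0], [0, 0.7, 0, 0, 0, 0], [0, 0, 0, 0, 0, 0]]]}}

```text
clock: 10.92
position: [0.4456, -0.2661, 0.2108]
ee_rot: [0.984, -0.18, 0.0, 0.001]
ft_force: [-0.2, -1.6, 0.2]
grip_width: -0.002
grasp_force: 0.0
```

```bash
python3 st.py;python3 -c "
from h import *
a=camera('top');b=camera('side');cv2.imwrite('pics/t3.png',a[:,:,::-1]);cv2.imwrite('pics/s3.png',b[:,:,::-1])
cv2.imwrite('pics/v3.png',np.hstack([cv2.resize(x,(400,400),interpolation=cv2.INTER_CUBIC) for x in (a[130:260,240:370],b[150:280,250:380])])[:,:,::-1])"; python3 m.py pics/t3.png pics/s3.png
```

```text
r 0.38397770415667587 th -107.80324122604371 yaw -110.76860819020034 [ 0.44559914 -0.26608982  0.21079727] [-0.18 -1.61  0.22] 10.9167 [-0.66  0.23  1.27  1.81 -0.23  1.27 -1.26]
[285.3 148.8] [0.6738 0.153 ] r 0.123 25.8 mod72 25.79
[337. 156.] [0.6495 0.0089] r 0.1253 -46.3 mod72 25.67
[261.5 195.2] [0.5442 0.2207] r 0.1226 98.8 mod72 26.8
[345.9 207.4] [ 0.5042 -0.0108] r 0.125 -118.1 mod72 25.93
[299.1 231.9] [0.4404 0.1195] r 0.1242 170.7 mod72 26.73
top stub [318.5 210.5] 4 [0.4956 0.0653] 0.0756 -153.1
```

View pics/v3.png

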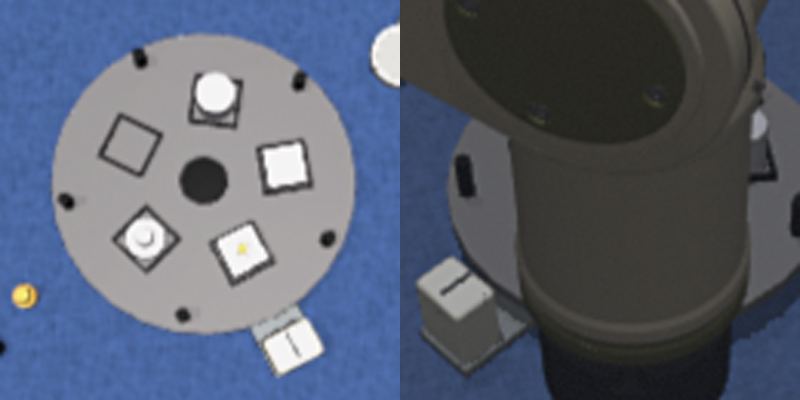

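The filter now stands at −153.8°, against a reader direction of about −153.3° to −155.2°. It is squarely in front of the reader head, all modules are seated in their pockets, and the arm is clear.

```bash
python3 -c "
from workcell import *
print(hand_in())"
```

```text
the job is handed in; nothing more can be done
None
```

The turntable is turned so that the filter stands squarely in front of the reader head, within about 1.5° by the top camera, and the robot is clear; I handed the job in at about 11 s of the 64 s.

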